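Set up a moulded housing for inspection under the folding pane

ROBOT

A 6-joint arm with a two-finger parallel gripper is mounted at the origin on the work surface. World frame = base frame: x ahead of the robot, y to its left, z up, the work surface at z = 0. Lengths are in m, angles in degrees, forces in N, time in s.
With the tool pointing down it reaches from about 0.3 to 0.75 m from the base axis. Payload 8.5 kg.
Tool frame: the origin (TCP) lies midway between the tips of the shut fingers; the grasp point (between the pads) lies grasp_offset behind it (grasp_offset is the distance from the TCP to the grasp point, in m); z points along the fingers, y is the line along which they close (so a half turn about z gives the same grasp; the last joint's range is limited). The gripper opens to 85 mm and grips with 20 to 120 N. Pads are 22 mm wide; open, the fingers measure 114 mm over their backs; the gripper's body (76 mm by 85 mm) begins 54 mm behind the grasp point. The pads swing forward as they close: fully open they stand 13 mm farther back than shut.
Start: joints at [54.127, 21.807, 74.336, -0, 83.858, -12.336], TCP at [0.22, 0.504, 0.231] pointing down, gripper open.
Joint ranges: [-178.18, 178.18], [-50.72, 133.34], [12.68, 142.11], [-81.47, 261.47], [9.98, 163.14], [-165.26, 165.26]. Speed limits (degrees/s): [136.94, 136.94, 180, 180, 180, 180].

INTERFACE

Orientations are given as a 3x3 rotation matrix whose columns are the frame's x, y, z axes.
In Python, from rig import observe, get_image, camera_params, close_job, grasp_offset gives the robot as it stands.
- The arm moves only by the shell command python3 -m handwheel 'ROWS' [OPENING] [FORCE]. ROWS is JSON, a list of rows, each a list of 2 entries, a list of its own where there are three numbers: the shift along the tool's x, y, z as a fraction of full scale, then the turn, a rotation vector about the tool's x, y, z as a fraction of full scale. In form: [[[dx, dy, dz], [ax, ay, az]], ...]. A call has 1 to 10 rows; each row is the pose to reach, as a shift and turn from the pose commanded when the call began, along the tool's axes at that moment, turning the shorter way round; what a row does not reach only later rows make up. Full scale, the value 1, is 0.5 m for a shift and pi rad for a turn. A row lasts 1/10 s, in which the tool goes at most 50 mm and 8.59 degrees, less where a joint would pass 70% of its speed; a pose out of reach is approached as far as the arm can. A call with a number of a shift or a turn outside -1 to 1 is refused whole. A call with a gripper value outside its range is refused whole. OPENING is the opening, from 0 (shut) to 1 (fully open), set as the call begins (- or left out, the last holds). The fingers move at their own pace and stop on an object; FORCE is the grip in N (left out, the last holds). Time passes only in rows, so rows that repeat a pose let the fingers close. It gives the time, the measured TCP pose, the force, the opening and the grip force at its end, in the units of the state.
- observe(): the state, without advancing time (a new reading comes with each control period).
- get_image(name): name is "scene" or "top" or "wrist"; returns (picture, depth): 384x512x3 uint8, red, green, blue; 384x512 float32, m along the optical axis (not along the pixel's ray), 0 where there is no reading.
- camera_params(name): a dict with "K" (3x3 intrinsics, pixels), "R" (3x3) and "t" (3): a world point X has camera coordinates R X + t. Camera axes: x right, y down, z forward; pixel columns grow to the right and rows downward; lengths in m; the calibration is good to about 2 mm. A picture is of the moment at which its call begins: read the wrist's pose just before it. camera_params takes no time and is no camera call; for the wrist camera it gives the pose at the moment of the call.
- close_job(): hands the job in; it is judged then, once.
The state is a dict: "time_s": time; "q": joint angles; "qvel": joint speeds; "joint_efforts": joint torques, N m; "position": TCP position; "tool_rot": TCP orientation; "ft_force": force on the tool from outside, world axes, zero at the start; "wrist_torque": the same for the moment, N m; "grip_width": finger opening in m; "gripper_force": force on a finger pad.
Only numpy, scipy, OpenCV 4.12 (cv2) and the standard library are available. Lean on these libraries where they do the work, as an engineer would, in place of code of your own. Each camera call takes 0.05 s, during which the arm holds its last target. There are 200 camera calls.

TASK

Slide the tan moulded housing along the bench, without lifting it, fully home into the corner of the inspection stand, flush against both the long rear fence and the end stop. Then fold the hinged viewing pane forward over it and leave it standing at 45 degrees, parallel with the short fixed sloping bar beside it. Leave the other things on the bench where they are.

Things in the scene. Friction and masses are not known exactly. Their poses are not given: they have to be found in the camera images.
- housing: loose tan plastic moulded housing, a flat solid block with ribbed top, 90 (its x) x 110 (its y) x 30 mm high, about 250 g, to be pushed by its sides; origin: centre of its underside. Starts flat on the bench on the open (-y) side of the stand, clear of the fence, turned by up to 0.2 rad relative to the stand
- stand: fixed aluminium inspection stand; origin on the bench at the nest's centre: the housing is home when the origins coincide and the axes are parallel. x towards the rear fence, y towards the end stop. The nest floor is the bare bench, open at -x (robot's side) and -y. Behind the fence a foot plate 10 mm high to x = 119 mm; hinge posts 60 mm high at x = 51 to 73, y = -73 to -59 and 59 to 85 mm
- fence (a point): top front edge of the rear fence at mid nest: front face at x = +45 mm in the stand's frame, 14 mm thick, 35 mm high, y from -85 to +75 mm
- end_stop (a point): top inner edge of the end stop: inner face at y = +55 mm in the stand's frame, 14 mm thick, 30 mm high, x from -75 to +59 mm
- bar_tip (a point): upper end of the fixed dark sloping bar, 75 mm long and 10 mm wide, at x = +9, y = +79, z = 103 mm in the stand's frame; the bar runs from the hinge line up towards the robot at 45 degrees
- pane (a joint): angle of the viewing pane (clear sheet in a dark frame) on its stiff hinge; it stays where left, 2 to 3 N at the free edge moves it. 0 = level over the nest, pointing to the stand's -x; 0.785 = 45 degrees above level, leaning to the robot, parallel with the sloping bar; 1.571 = upright; more = leaning back from the robot (stop at 2.6). Starts at 2.0 to 2.4
- pane_hinge (a point): middle of the pane's hinge axis, at x = 62, y = 0, z = 50 mm in the stand's frame; the axis runs along the stand's y
- pane_edge (a point): middle of the pane's free edge, 110 mm from the hinge axis, in mid-thickness. The pane is 104 mm wide (y -52 to +52 mm), 8 mm thick, centred on the hinge axis; its x axis runs from the free edge to the hinge
- bin: bystander: yellow open parts bin, 120 x 170 x 60 mm, origin under its centre; left of the work
- jar: bystander: white jar, 60 mm wide, 85 mm high, origin under its centre; beyond the work on the right
- tape: bystander: cardboard ring (empty tape core), 100 mm wide, 24 mm high, origin under its centre; beyond the work
- driver: bystander: screwdriver lying near the robot on its left
Not all that is in view belongs to the job. What is shaped like the housing but red or turquoise is not meant.

How it is judged (in metres and radians):
On the way, in this order (a step that is already met when the one before it is completed fails the run):
1. the housing is home in the corner of the stand while the pane is still folded back (upright or further) (x of housing in the frame of stand between -0.007 and 0.007 m and y of housing in the frame of stand between -0.007 and 0.007 m and angle between the x axis of housing and the x axis of stand, either way round below 0.07 rad and linear speed of housing below 0.01 m/s and value of joint pane above 1.5 rad), for 0.2 s.
2. the pane is folded forward to 45 degrees (value of joint pane between 0.675 and 0.895 rad and velocity of joint pane between -0.03 and 0.03 rad/s), for 0.2 s.
At the end, for the whole second after the job is handed in: the housing rests in the nest within 7 mm of home in x and in y and within 0.07 rad of square, and the pane stands still at 0.785 rad (45 degrees) within 0.11 rad (all of step 2 and x of housing in the frame of stand between -0.007 and 0.007 m and y of housing in the frame of stand between -0.007 and 0.007 m and angle between the x axis of housing and the x axis of stand, either way round below 0.07 rad and linear speed of housing below 0.01 m/s); the robot touches nothing.
It fails at once if the housing is lifted off the bench (over 20 mm) (height (world z) of housing above 0.02 m).
It fails at once if the bin is displaced by more than 30 mm (distance of bin from where it was at the start of the episode above 0.03 m).
It fails at once if the jar is displaced by more than 30 mm (distance of jar from where it was at the start of the episode above 0.03 m).
It fails at once if the tape is displaced by more than 30 mm (distance of tape from where it was at the start of the episode above 0.03 m).
It fails at once if the driver is displaced by more than 30 mm (distance of driver from where it was at the start of the episode above 0.03 m).
It also fails if it takes over 61 s, if anything falls off the work surface, if the arm or the gripper's body presses on something with over 40 N, if the wrist force passes 120 N, or if a joint passes its speed limit or range.

## Working session

There is one attempt and no reset: what is moved stays moved. The work goes in short steps, Python scripts to look and compute and a shell command to move; the robot and the scene stay as the last step left them, time stands still between calls to the robot, and variables do not carry over. Pictures are saved under pics/ and viewed, at most 10 in all, crops included, and the job is handed in when it is done.

```bash
mkdir -p pics; python3 - <<'E'
from rig import *
import cv2
import numpy as np
s=observe();print(s['time_s'],s['position'],np.round(s['tool_rot'],3),s['grip_width'],grasp_offset)
for n in('scene','top'):
    im,d=get_image(n);cv2.imwrite(f'pics/{n}0.png',cv2.resize(im[:,:,::-1],(800,600)));np.save(f'{n}0.npy',d);cv2.imwrite(f'{n}raw.png',im[:,:,::-1])
    p=camera_params(n);print(n,p)
E
```

```text
0.0 [0.21946331 0.50399404 0.23069164] [[-0.917  0.399 -0.001]
 [ 0.399  0.917 -0.001]
 [ 0.    -0.001 -1.   ]] 0.08579169553137915 0.0187
scene {'K': array([[352.08921701,   0.        , 252.8189541 ],
       [  0.        , 352.08921701, 190.47333295],
       [  0.        ,   0.        ,   1.        ]]), 'R': array([[ 0.75476835,  0.65586103,  0.01307863],
       [ 0.52149277, -0.58780319, -0.61849228],
       [-0.39795732,  0.4736388 , -0.78568203]]), 't': array([-0.46215279, -0.17829808,  1.34742961])}
top {'K': array([[369.99310954,   0.        , 257.2384587 ],
       [  0.        , 369.99310954, 198.2057444 ],
       [  0.        ,   0.        ,   1.        ]]), 'R': array([[-0.00917752, -0.99979919, -0.01781427],
       [-0.99554155,  0.01080802, -0.09370274],
       [ 0.09387646,  0.01687489, -0.99544083]]), 't': array([0.10186566, 0.53542202, 1.21415075])}
```

View pics/scene0.png

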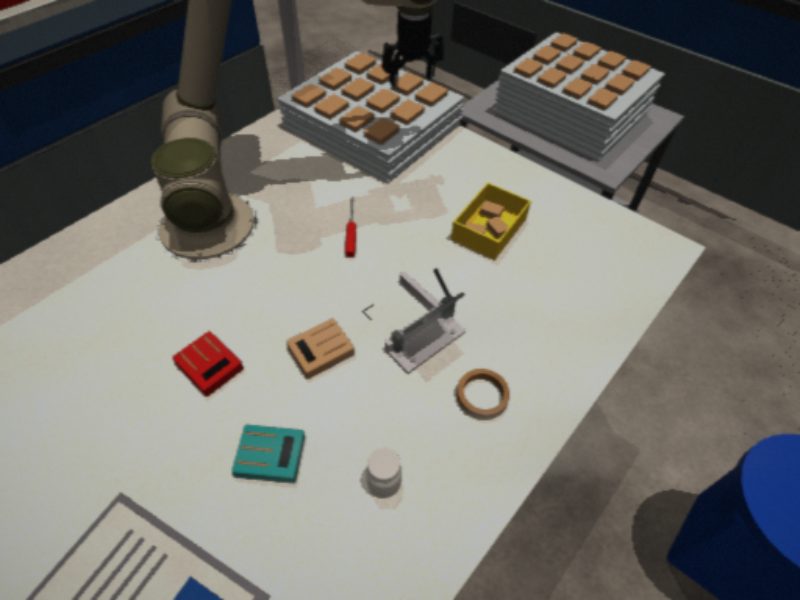

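View pics/top0.png

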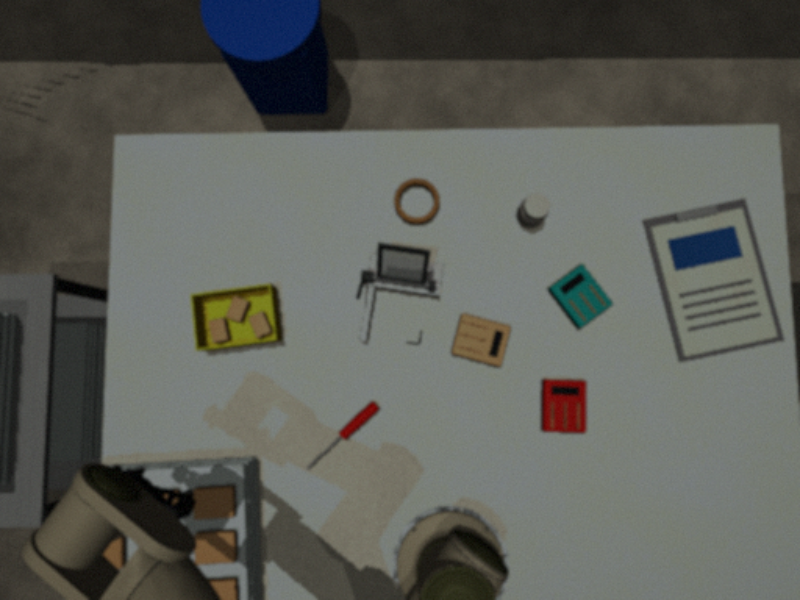

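The scene view shows the stand at about (430,325) and the tan housing at (320,347). In the top view the housing is at (482,340) and the nest at (400,315). I'll enlarge the top view.

```bash
python3 - <<'E'
import cv2
im=cv2.imread('topraw.png')[145:240,215:340]
im=cv2.convertScaleAbs(im,alpha=1.6)
cv2.imwrite('pics/crop1.png',cv2.resize(im,None,fx=6,fy=6,interpolation=cv2.INTER_CUBIC))
E
```

```text
(no output)
```

View pics/crop1.png

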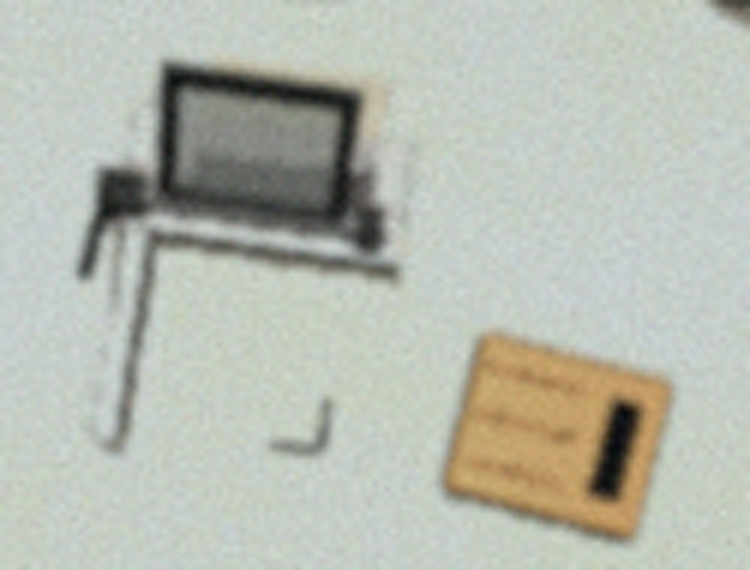

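The crop shows the fence face line from (155,237) to (398,273), the end stop line down to (120,450), and the housing corners at (485,332), (672,380), (630,540) and (445,490).

```bash
cat > h.py <<'E'
import numpy as np
from rig import *
def back(p,uv,z):
    uv=np.atleast_2d(uv).astype(float)
    K,R,t=p['K'],p['R'],p['t'];c=-R.T@t
    r=np.c_[(uv-K[:2,2])/[K[0,0],K[1,1]],np.ones(len(uv))]@R
    return c+r*((z-c[2])/r[:,2])[:,None]
def proj(p,X):
    x=np.atleast_2d(X)@p['R'].T+p['t'];x=x@p['K'].T
    return x[:,:2]/x[:,2:]
E
python3 - <<'E'
from h import *
p=camera_params('top');print('cam',-p['R'].T@p['t'])
f=lambda a:np.array(a)/6+[215,145]-0.4
H=back(p,f([(485,332),(672,380),(630,540),(445,490)]),.03)
print(H,H.mean(0));e=[np.degrees(np.arctan2(*(H[i]-H[j])[[1,0]])) for i,j in((0,3),(1,2),(0,1),(3,2))];print(e)
for z in(0,.035):
  S=back(p,f([(155,237),(398,273),(120,450)]),z);print(S,[np.degrees(np.arctan2(*(S[0]-S[j])[[1,0]])) for j in(1,2)])
p=camera_params('wrist');s=observe()
print('wristcam in tool',s['tool_rot'].T@(-p['R'].T@p['t']-s['position']),'\n', p['R']@s['tool_rot'],p['K'])
E
```

```text
cam [0.41998957 0.0755697  1.2606004 ]
[[ 0.52887629 -0.03085587  0.03      ]
 [ 0.50108607 -0.13370482  0.03      ]
 [ 0.41315485 -0.10832049  0.03      ]
 [ 0.44154918 -0.00716104  0.03      ]] [ 0.4711666  -0.07001056  0.03      ]
[np.float64(-15.180798122524191), np.float64(-16.10257925560612), np.float64(74.87951855013286), np.float64(74.32115802430069)]
[[0.58820499 0.15427151 0.        ]
 [0.56588145 0.01550066 0.        ]
 [0.46648168 0.17476873 0.        ]] [np.float64(80.86133540248214), np.float64(-9.558473495055567)]
[[0.58353457 0.15208639 0.035     ]
 [0.56183082 0.01716845 0.035     ]
 [0.46519085 0.17201452 0.035     ]] [np.float64(80.86133540248214), np.float64(-9.55847349505558)]
wristcam in tool [ 8.36741577e-02 -8.53956290e-05 -1.42426621e-01] 
 [[-1.90729093e-04  9.99999900e-01 -4.04363138e-04]
 [-9.46114565e-01 -3.11397309e-04 -3.23831953e-01]
 [-3.23832047e-01  3.20809679e-04  9.46114529e-01]] [[308.27380936   0.         255.81020503]
 [  0.         308.27380936 190.62299665]
 [  0.           0.           1.        ]]
```

```bash
cat >> h.py <<'E'
from scipy.spatial.transform import Rotation as Ro
YAW=-9.35; O=np.array([.5327,.106,0.])
SR=Ro.from_euler('z',YAW,degrees=True).as_matrix()
def plan(sx,sy,z,yaw_y):
    """tool down, tool y at yaw_y deg relative to stand x; prints fractions"""
    s=observe();T=s['tool_rot'];a=np.radians(yaw_y+YAW)
    y=np.array([np.cos(a),np.sin(a),0]);zz=np.array([0,0,-1.]);G=np.c_[np.cross(y,zz),y,zz]
    X=O+SR@[sx,sy,z]; 
    print('target',X.round(4),'shift',(T.T@(X-s['position'])/.5).round(4),'turn',(Ro.from_matrix(T.T@G).as_rotvec()/np.pi).round(4))
def st():
    s=observe();print(s['time_s'],'stand',(SR.T@(s['position']-O)).round(4),'F stand',(SR.T@s['ft_force']).round(1),'w',round(s['grip_width'],4))
E
python3 -c "
from h import *
plan(-.032,-.28,.231,0)"
```

```text
target [ 0.4556 -0.1651  0.231 ] shift [-9.6740e-01 -1.0383e+00  6.0000e-04] turn [-4.000e-04  2.000e-04  4.212e-01]
```

```bash
python3 -m handwheel '[[[-0.5,-0.52,0],[0,0,0.21]],[[-0.5,-0.52,0],[0,0,0.21]],[[-0.5,-0.52,0],[0,0,0.21]],[[-0.5,-0.52,0],[0,0,0.21]],[[-0.5,-0.52,0],[0,0,0.21]],[[-0.5,-0.52,0],[0,0,0.21]],[[-0.5,-0.52,0],[0,0,0.21]],[[-0.5,-0.52,0],[0,0,0.21]],[[-0.5,-0.52,0],[0,0,0.21]],[[-0.5,-0.52,0],[0,0,0.21]]]' 0.5 40; python3 -c "
from h import *
plan(-.032,-.28,.231,0)"
```

```text
time_s: 1.1
position: [0.3446, 0.1667, 0.2312]
tool_rot: [[-0.48, 0.877, -0.0], [0.877, 0.48, 0.0], [0.0, -0.0, -1.0]]
ft_force: [0.2, 0.2, 0.2]
grip_width: 0.0426
gripper_force: 0.0
target [ 0.4556 -0.1651  0.231 ] shift [-6.887e-01 -1.237e-01  2.000e-04] turn [-1.000e-04 -1.000e-04  2.113e-01]
```

```bash
python3 -m handwheel '[[[-0.69,-0.124,0],[0,0,0.211]],[[-0.69,-0.124,0],[0,0,0.211]],[[-0.69,-0.124,0],[0,0,0.211]],[[-0.69,-0.124,0],[0,0,0.211]],[[-0.69,-0.124,0],[0,0,0.211]],[[-0.69,-0.124,0],[0,0,0.211]],[[-0.69,-0.124,0],[0,0,0.211]],[[-0.69,-0.124,0],[0,0,0.211]],[[-0.69,-0.124,0],[0,0,0.211]],[[-0.69,-0.124,0],[0,0,0.211]]]'; python3 -c "
from h import *
import cv2
plan(-.032,-.28,.012,0)
im,d=get_image('wrist');cv2.imwrite('pics/w1.png',im[:,:,::-1])
p=camera_params('wrist');np.save('w1.npy',d)
S=lambda v:O+SR@np.array(v)
for v in((.045,-.085,.035),(.045,.055,.035),(.045,-.085,0),(-.075,.055,.03)):print(v,proj(p,S(v)).round(0))
"
```

```text
time_s: 2.1
position: [0.4562, -0.1644, 0.2312]
tool_rot: [[0.159, 0.987, -0.0], [0.987, -0.159, 0.001], [0.001, -0.001, -1.0]]
ft_force: [-0.2, 0.1, -0.6]
grip_width: 0.0429
gripper_force: 0.0
target [ 0.4556 -0.1651  0.012 ] shift [-0.0017 -0.0008  0.4385] turn [-0.0002 -0.0002  0.001 ]
(0.045, -0.085, 0.035) [[340. -41.]]
(0.045, 0.055, 0.035) [[ 356. -255.]]
(0.045, -0.085, 0) [[331. -28.]]
(-0.075, 0.055, 0.03) [[ 203. -249.]]
```

View pics/w1.png

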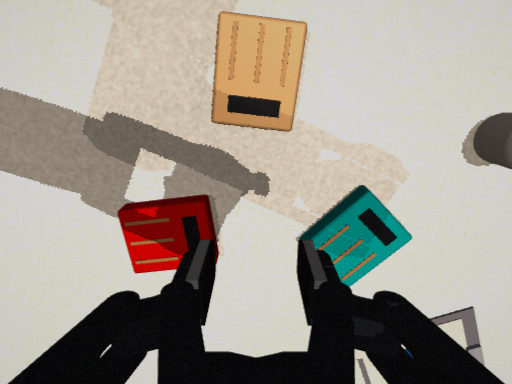

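The wrist view shows the housing's top corners at (218,12), (308,22), (293,131) and (211,121). The red decoy's edge is near (215,197) and the turquoise decoy's near (300,238), so I'll check clearance.

```bash
python3 -c "
from h import *
p=camera_params('wrist')
H=(back(p,[(219,12),(307,22),(293,129),(212,120),(208,195),(215,240),(300,238),(362,186)],.03)-O)@SR
print(H.round(4), H[:4].mean(0),[np.degrees(np.arctan2(*(H[i]-H[j])[[1,0]])) for i,j in((1,0),(2,3),(0,3),(1,2))])
"
```

```text
[[-0.0685 -0.1277  0.03  ]
 [ 0.0186 -0.1362  0.03  ]
 [ 0.0091 -0.2413  0.03  ]
 [-0.0799 -0.2319  0.03  ]
 [-0.0883 -0.319   0.03  ]
 [-0.0824 -0.3785  0.03  ]
 [ 0.0234 -0.3754  0.03  ]
 [ 0.0928 -0.3072  0.03  ]] [-0.03017786 -0.18429059  0.03      ] [np.float64(-5.573225024211869), np.float64(-6.068159444935792), np.float64(83.78078122510763), np.float64(84.84735234286683)]
```

```bash
python3 -m handwheel '[[[0,0,0.1],[0,0,0]],[[0,0,0.2],[0,0,0]],[[0,0,0.3],[0,0,0]],[[0,0,0.36],[0,0,0]],[[0,0,0.41],[0,0,0]],[[0,0,0.438],[0,0,0]],[[0,0,0.438],[0,0,0]],[[0.03,0,0.438],[0,0,0]],[[0.04,0,0.438],[0,0,0]],[[0.05,0,0.438],[0,0,0]]]';
python3 -m handwheel '[[[0.012,0,0],[0,0,0]],[[0.024,0,0],[0,0,0]],[[0.036,0,0],[0,0,0]],[[0.048,0,0],[0,0,0]],[[0.06,0,0],[0,0,0]],[[0.072,0,0],[0,0,0]],[[0.084,0,0],[0,0,0]],[[0.096,0,0],[0,0,0]],[[0.108,0,0],[0,0,0]],[[0.12,0,0],[0,0,0]]]'
python3 -c "
from h import *
st();plan(-.032,-.066,.012,0)"
```

```text
time_s: 3.15
position: [0.4606, -0.1407, 0.0133]
tool_rot: [[0.161, 0.987, 0.001], [0.987, -0.161, -0.001], [-0.001, 0.002, -1.0]]
ft_force: [-0.0, 0.6, 0.8]
grip_width: 0.0428
gripper_force: 0.0
time_s: 4.15
position: [0.4699, -0.0821, 0.0123]
tool_rot: [[0.162, 0.987, -0.0], [0.987, -0.162, 0.0], [-0.0, -0.0, -1.0]]
ft_force: [0.5, -2.4, 1.2]
grip_width: 0.0429
gripper_force: 1.1
4.15 stand [-0.0314 -0.1958  0.0123] F stand [ 0.9 -2.3  1.2] w 0.0429
target [0.4904 0.0461 0.012 ] shift [ 0.2595 -0.001   0.0006] turn [-0.      0.      0.0002]
```

```bash
python3 -m handwheel '[[[0.014,0,0],[0,0,0]],[[0.028,0,0],[0,0,0]],[[0.042,0,0],[0,0,0]],[[0.056,0,0],[0,0,0]],[[0.07,0,0],[0,0,0]],[[0.084,0,0],[0,0,0]],[[0.098,0,0],[0,0,0]],[[0.112,0,0],[0,0,0]],[[0.126,0,0],[0,0,0]],[[0.14,0,0],[0,0,0]]]' >/dev/null
python3 -m handwheel '[[[0.012,0,0],[0,0,0]],[[0.024,0,0],[0,0,0]],[[0.036,0,0],[0,0,0]],[[0.048,0,0],[0,0,0]],[[0.06,0,0],[0,0,0]],[[0.07,0,0],[0,0,0]],[[0.08,0,0],[0,0,0]],[[0.088,0,0],[0,0,0]],[[0.096,0,0],[0,0,0]],[[0.1,0,0],[0,0,0]]]'
python3 -c "
from h import *
st()"
```

```text
time_s: 6.15
position: [0.4893, 0.0362, 0.0123]
tool_rot: [[0.162, 0.987, -0.0], [0.987, -0.162, 0.0], [0.0, -0.0, -1.0]]
ft_force: [0.1, -2.3, 1.6]
grip_width: 0.0427
gripper_force: 1.0
6.15 stand [-0.0315 -0.0759  0.0123] F stand [ 0.4 -2.2  1.6] w 0.0427
```

```bash
python3 -m handwheel '[[[0.004,0,0],[0,0,0]],[[0.008,0,0],[0,0,0]],[[0.012,0,0],[0,0,0]],[[0.014,0,0],[0,0,0]],[[0.016,0,0],[0,0,0]],[[0.018,0,0],[0,0,0]]]' 
python3 -c "
from h import *
st()
import cv2
p=camera_params('top');im,d=get_image('top');im=cv2.convertScaleAbs(im[145:240,205:330,::-1],alpha=1.6)
cv2.imwrite('pics/t2.png',cv2.resize(im,None,fx=6,fy=6,interpolation=cv2.INTER_CUBIC))
"
```

```text
time_s: 6.75
position: [0.4907, 0.0448, 0.0123]
tool_rot: [[0.162, 0.987, -0.0], [0.987, -0.162, 0.0], [-0.0, -0.0, -1.0]]
ft_force: [-0.7, -1.6, -0.1]
grip_width: 0.0424
gripper_force: 1.0
6.75 stand [-0.0315 -0.0672  0.0123] F stand [-0.4 -1.7 -0.1] w 0.0424
```

View pics/t2.png

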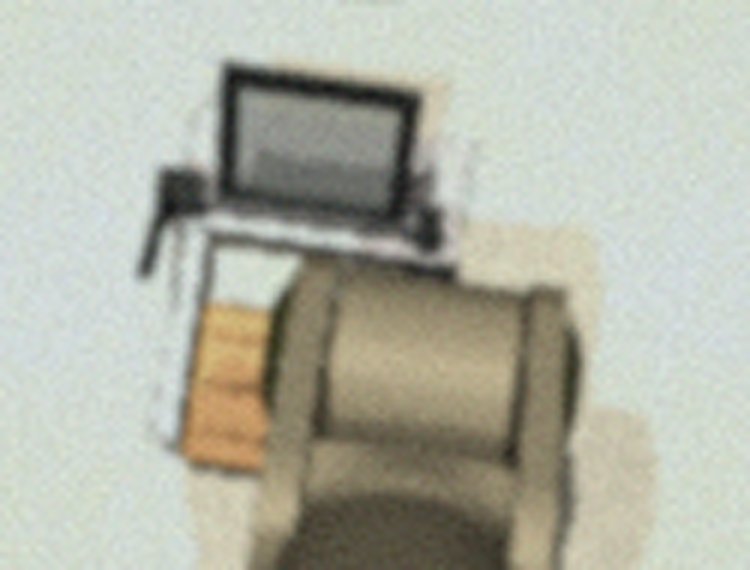

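The housing's left edge is at (190–205, 305–465), almost touching the end stop and parallel to it. I'll creep forward until the force rises.

```bash
python3 -m handwheel '[[[0.003,0,0],[0,0,0]],[[0.006,0,0],[0,0,0]],[[0.006,0,0],[0,0,0]]]' ;python3 -m handwheel '[[[0.003,0,0],[0,0,0]],[[0.006,0,0],[0,0,0]],[[0.006,0,0],[0,0,0]]]' 
python3 -c "
from h import *
st()"
```

```text
time_s: 7.1
position: [0.4913, 0.0478, 0.0123]
tool_rot: [[0.162, 0.987, 0.0], [0.987, -0.162, -0.0], [-0.0, 0.0, -1.0]]
ft_force: [0.0, -0.9, 0.7]
grip_width: 0.0423
gripper_force: 0.7
time_s: 7.4
position: [0.4914, 0.048, 0.0124]
tool_rot: [[0.161, 0.987, -0.001], [0.987, -0.161, -0.005], [-0.005, -0.0, -1.0]]
ft_force: [-3.8, -22.9, 1.8]
grip_width: 0.0426
gripper_force: 11.6
7.4 stand [-0.0313 -0.0639  0.0124] F stand [ -0.  -23.2   1.8] w 0.0426
```

```bash
python3 -m handwheel '[[[-0.03,0,0],[0,0,0]],[[-0.07,0,0],[0,0,0]],[[-0.07,0,-0.08],[0,0,0]],[[-0.07,0,-0.16],[0,0,0]],[[-0.07,0,-0.2],[0,0,0]],[[-0.07,0,-0.2],[0,0,0]]]'
python3 -c "
from h import *
st();plan(-.115,0,.11,90);plan(-.115,0,.012,90)"
```

```text
time_s: 8.0
position: [0.4872, 0.0162, 0.1148]
tool_rot: [[0.162, 0.987, 0.005], [0.987, -0.162, -0.001], [0.0, 0.006, -1.0]]
ft_force: [0.3, 0.4, -0.3]
grip_width: 0.0426
gripper_force: 0.0
8.0 stand [-0.0303 -0.096   0.1148] F stand [ 0.2  0.4 -0.3] w 0.0426
target [0.4192 0.1247 0.11  ] shift [ 0.1922 -0.1694  0.0088] turn [ 0.0014  0.0013 -0.4998]
target [0.4192 0.1247 0.012 ] shift [ 0.1921 -0.1704  0.2048] turn [ 0.0014  0.0013 -0.4998]
```

```bash
python3 -m handwheel '[[[0,-0.09,0],[0,0,-0.05]],[[0.08,-0.17,0],[0,0,-0.1]],[[0.16,-0.17,0],[0,0,-0.15]],[[0.192,-0.17,0],[0,0,-0.2]],[[0.192,-0.17,0],[0,0,-0.25]],[[0.192,-0.17,0],[0,0,-0.3]],[[0.192,-0.17,0],[0,0,-0.35]],[[0.192,-0.17,0],[0,0,-0.4]],[[0.192,-0.17,0],[0,0,-0.45]],[[0.192,-0.17,0],[0,0,-0.5]]]'
python3 -c "
from h import *
st();plan(-.115,0,.012,90)"
```

```text
time_s: 9.0
position: [0.4171, 0.1248, 0.1112]
tool_rot: [[-0.974, 0.225, -0.002], [0.225, 0.974, 0.0], [0.002, -0.0, -1.0]]
ft_force: [0.7, -0.1, -0.4]
grip_width: 0.0429
gripper_force: 0.0
9.0 stand [-0.1172 -0.0002  0.1112] F stand [ 0.7 -0.  -0.4] w 0.0429
target [0.4192 0.1247 0.012 ] shift [-0.0047  0.0008  0.1984] turn [-0.     -0.0007 -0.0204]
```

```bash
python3 -m handwheel '[[[0,0,0.08],[0,0,-0.018]],[[0,0,0.15],[0,0,-0.018]],[[0,0,0.198],[0,0,-0.018]],[[0,0,0.198],[0,0,-0.018]],[[-0.02,0,0.198],[0,0,-0.018]],[[-0.03,0,0.198],[0,0,-0.018]],[[-0.04,0,0.198],[0,0,-0.018]],[[-0.05,0,0.198],[0,0,-0.018]],[[-0.06,0,0.198],[0,0,-0.018]],[[-0.07,0,0.198],[0,0,-0.018]]]'
python3 -m handwheel '[[[-0.01,0,0],[0,0,0]],[[-0.02,0,0],[0,0,0]],[[-0.028,0,0],[0,0,0]],[[-0.036,0,0],[0,0,0]],[[-0.036,0,0],[0,0,0]]]'
python3 -c "
from h import *
st()"
```

```text
time_s: 10.0
position: [0.4518, 0.1165, 0.0135]
tool_rot: [[-0.984, 0.176, -0.0], [0.176, 0.984, 0.0], [0.0, -0.0, -1.0]]
ft_force: [-3.2, 0.6, 1.7]
grip_width: 0.0427
gripper_force: 1.1
time_s: 10.5
position: [0.4703, 0.1132, 0.0133]
tool_rot: [[-0.984, 0.176, 0.001], [0.176, 0.984, -0.0], [-0.001, 0.0, -1.0]]
ft_force: [0.5, 0.4, 0.1]
grip_width: 0.0424
gripper_force: 0.0
10.5 stand [-0.0627 -0.003   0.0133] F stand [0.4 0.5 0.1] w 0.0424
```

```bash
python3 -m handwheel '[[[-0.004,0,0],[0,0,0]],[[-0.008,0,0],[0,0,0]],[[-0.011,0,0],[0,0,0]],[[-0.014,0,0],[0,0,0]]]'
python3 -m handwheel '[[[-0.004,0,0],[0,0,0]],[[-0.006,0,0],[0,0,0]],[[-0.006,0,0],[0,0,0]]]'
python3 -c "
from h import *
st()"
```

```text
time_s: 10.9
position: [0.4764, 0.1121, 0.0133]
tool_rot: [[-0.984, 0.176, -0.0], [0.176, 0.984, -0.0], [0.0, -0.0, -1.0]]
ft_force: [-1.0, 0.8, 1.3]
grip_width: 0.0427
gripper_force: 0.7
time_s: 11.2
position: [0.4788, 0.1116, 0.0133]
tool_rot: [[-0.984, 0.176, -0.001], [0.176, 0.984, 0.0], [0.001, -0.0, -1.0]]
ft_force: [-4.3, 0.6, 1.6]
grip_width: 0.043
gripper_force: 2.0
11.2 stand [-0.0541 -0.0032  0.0133] F stand [-4.4 -0.1  1.6] w 0.043
```

```bash
python3 -m handwheel '[[[-0.003,0,0],[0,0,0]],[[-0.006,0,0],[0,0,0]],[[-0.006,0,0],[0,0,0]]]'
python3 -c "
from h import *
st()"
```

```text
time_s: 11.5
position: [0.479, 0.1114, 0.013]
tool_rot: [[-0.985, 0.175, -0.008], [0.175, 0.985, 0.0], [0.007, -0.001, -1.0]]
ft_force: [-13.7, 1.8, 9.8]
grip_width: 0.0429
gripper_force: 7.1
11.5 stand [-0.0539 -0.0034  0.013 ] F stand [-13.8  -0.4   9.8] w 0.0429
```

```bash
python3 -m handwheel '[[[0.03,0,0],[0,0,0]],[[0.08,0,0],[0,0,0]],[[0.1,0,-0.1],[0,0,0]],[[0.1,0,-0.2],[0,0,0]],[[0.1,0,-0.3],[0,0,0]],[[0.1,0,-0.4],[0,0,0]],[[0.1,0,-0.45],[0,0,0]],[[0.1,0,-0.45],[0,0,0]]]'
python3 -c "
from h import *
import cv2
st()
p=camera_params('wrist');im,d=get_image('wrist');np.save('w2d.npy',d)
cv2.imwrite('w2raw.png',im[:,:,::-1]);cv2.imwrite('pics/w2.png',cv2.resize(im[:,:,::-1],(800,600),interpolation=cv2.INTER_CUBIC))
np.save('w2p.npy',p,allow_pickle=True)
"
```

```text
time_s: 12.3
position: [0.4349, 0.1199, 0.2422]
tool_rot: [[-0.984, 0.176, 0.01], [0.176, 0.984, -0.0], [-0.01, 0.002, -1.0]]
ft_force: [0.2, -0.9, -0.5]
grip_width: 0.0427
gripper_force: 0.0
12.3 stand [-0.0987 -0.0022  0.2422] F stand [ 0.3 -0.9 -0.5] w 0.0427
```

View pics/w2.png

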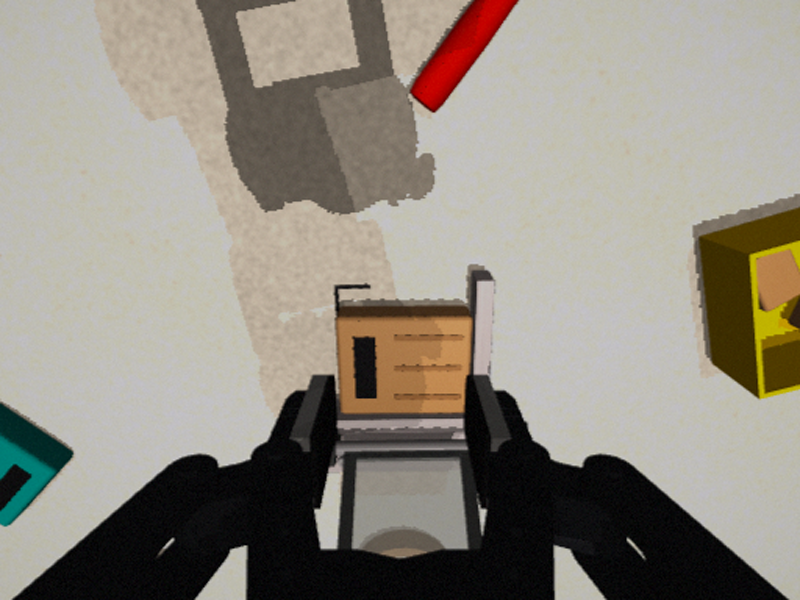

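The housing sits flush at the end stop (x≈471) and the fence (y≈415), with a printed mark at (337,287). I'll measure it.

```bash
python3 -c "
from h import *
p=np.load('w2p.npy',allow_pickle=True).item()
k=512/800
g=lambda a,z:((back(p,np.array(a)*k,z)-O)@SR).round(4)
print('L',g([(337,287)],0));H=g([(338,317),(471,317),(472,413),(340,415)],.03);print('H',H,H.mean(0))
print('stop top inner', g([(472,285),(474,370)],.03),'fence front top',g([(345,418),(460,418)],.035))
p=camera_params('top');print('L top',((back(p,np.array([(325,447)])/6+[214.6,144.6],0)-O)@SR).round(4))
"
```

```text
L [[-0.0587 -0.0548  0.    ]]
H [[-0.0435 -0.0512  0.03  ]
 [-0.042   0.0538  0.03  ]
 [ 0.0459  0.0578  0.03  ]
 [ 0.0462 -0.0546  0.03  ]] [0.00165 0.00145 0.03   ]
stop top inner [[-0.0686  0.0537  0.03  ]
 [ 0.005   0.058   0.03  ]] fence front top [[ 0.046  -0.0498  0.035 ]
 [ 0.0474  0.047   0.035 ]]
L top [[-0.0571 -0.0577  0.    ]]
```

```bash
python3 -c "
from h import *
from scipy.optimize import minimize_scalar
p=camera_params('top')
uv=np.array([(263,80)])/6+[214.6,144.6]
f=lambda th:O+SR@[.062-.11*np.cos(th),0,.05+.11*np.sin(th)]
for th in np.arange(1.8,2.7,.1):print(round(th,1),(proj(p,f(th))[0]-uv[0]).round(2),(SR.T@(f(th)-O)).round(3))
plan(.175,0,.25,90);st()
"
```

```text
1.8 [-0.68  9.12] [ 0.087 -0.     0.157]
1.9 [-0.13  5.89] [0.098 0.    0.154]
2.0 [0.4  2.86] [0.108 0.    0.15 ]
2.1 [0.91 0.08] [ 0.118 -0.     0.145]
2.2 [ 1.39 -2.44] [0.127 0.    0.139]
2.3 [ 1.84 -4.66] [0.135 0.    0.132]
2.4 [ 2.24 -6.57] [0.143 0.    0.124]
2.5 [ 2.61 -8.15] [ 0.15  -0.     0.116]
2.6 [ 2.92 -9.38] [0.156 0.    0.107]
target [0.7054 0.0776 0.25  ] shift [-0.5494  0.0124 -0.0178] turn [ 0.0003  0.0016 -0.0044]
12.35 stand [-0.0997 -0.0024  0.2397] F stand [-0.3  0.  -0.8] w 0.0431
```

```bash
python3 -m handwheel '[[[-0.1,0,-0.04],[0,0,0]],[[-0.2,0,-0.04],[0,0,0]],[[-0.3,0,-0.04],[0,0,0]],[[-0.4,0,-0.04],[0,0,0]],[[-0.48,0,-0.04],[0,0,0]],[[-0.53,0.012,-0.04],[0,0,0]],[[-0.53,0.012,-0.04],[0,0,0]],[[-0.53,0.012,0.08],[0,0,0]],[[-0.53,0.012,0.16],[0,0,0]],[[-0.53,0.012,0.24],[0,0,0]]]' 0
python3 -m handwheel '[[[0,0,0],[0,0,0]]]'
python3 -c "
from h import *
st();plan(.132,0,.12,90)"
```

```text
time_s: 13.35
position: [0.6931, 0.0793, 0.1143]
tool_rot: [[-0.984, 0.176, -0.004], [0.176, 0.984, 0.0], [0.004, -0.001, -1.0]]
ft_force: [0.6, -0.1, 0.1]
grip_width: 0.0001
gripper_force: 0.0
time_s: 13.45
position: [0.6913, 0.0793, 0.1113]
tool_rot: [[-0.984, 0.176, -0.013], [0.176, 0.984, 0.001], [0.013, -0.002, -1.0]]
ft_force: [-0.6, -0.1, -0.0]
grip_width: -0.0002
gripper_force: 0.0
13.45 stand [ 0.1609 -0.0005  0.1113] F stand [-0.5 -0.2 -0. ] w -0.0002
target [0.6629 0.0846 0.12  ] shift [ 0.058   0.0003 -0.0167] turn [-0.0005 -0.0042 -0.0043]
```

```bash
python3 -m handwheel '[[[0.02,0,-0.016],[0,0,0]],[[0.04,0,-0.016],[0,0,0]],[[0.056,0,-0.016],[0,0,0]],[[0.07,0,-0.016],[0,0,0]],[[0.084,0,-0.016],[0,0,0]],[[0.098,0,-0.016],[0,0,0]],[[0.112,0,-0.016],[0,0,0]],[[0.126,0,-0.016],[0,0,0]],[[0.14,0,-0.016],[0,0,0]],[[0.154,0,-0.016],[0,0,0]]]'
python3 -c "
from h import *
st()"
```

```text
time_s: 14.45
position: [0.6184, 0.0928, 0.1261]
tool_rot: [[-0.984, 0.176, -0.001], [0.176, 0.984, 0.0], [0.001, -0.0, -1.0]]
ft_force: [2.1, -1.0, 0.3]
grip_width: 0.0002
gripper_force: 0.9
14.45 stand [0.0868 0.0009 0.1261] F stand [ 2.2 -0.6  0.3] w 0.0002
```

```bash
python3 -m handwheel '[[[0.012,0,0],[0,0,0]],[[0.024,0,0],[0,0,0]],[[0.036,0,0],[0,0,0]],[[0.048,0,0],[0,0,0]],[[0.06,0,0],[0,0,0]],[[0.072,0,0],[0,0,0]],[[0.084,0,0],[0,0,0]],[[0.096,0,0],[0,0,0]],[[0.106,0,0.002],[0,0,0]],[[0.114,0,0.006],[0,0,0]]]'
python3 -c "
from h import *
import cv2
st()
im,d=get_image('scene');im=im[150:255,200:320,::-1]
cv2.imwrite('pics/s2.png',cv2.resize(im,None,fx=5,fy=5,interpolation=cv2.INTER_CUBIC))
"
```

```text
time_s: 15.45
position: [0.5627, 0.1028, 0.1234]
tool_rot: [[-0.984, 0.176, 0.0], [0.176, 0.984, -0.0], [-0.0, -0.0, -1.0]]
ft_force: [1.8, -0.4, -0.1]
grip_width: 0.0003
gripper_force: 0.7
15.45 stand [0.0301 0.0017 0.1234] F stand [ 1.9 -0.1 -0.1] w 0.0003
```

View pics/s2.png

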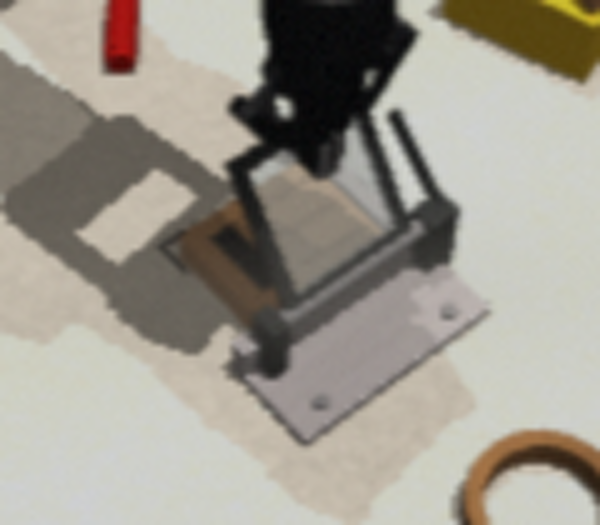

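The pane is following the fingertip. Its side edge, (362,115)–(405,215), is still steeper than the bar, (395,110)–(440,195). I'll continue to about 45°.

```bash
python3 -m handwheel '[[[0.008,0,0],[0,0,0]],[[0.016,0,0.001],[0,0,0]],[[0.024,0,0.002],[0,0,0]],[[0.03,0,0.003],[0,0,0]],[[0.036,0,0.004],[0,0,0]],[[0.04,0,0.004],[0,0,0]],[[0.04,0,0.004],[0,0,0]]]'
python3 -c "
from h import *
st()"
python3 -m handwheel '[[[0.034,0,-0.012],[0,0,0]],[[0.02,0,-0.08],[0,0,0]],[[0.02,0,-0.16],[0,0,0]],[[0.02,0,-0.24],[0,0,0]],[[-0.05,0,-0.28],[0,0,0]],[[-0.12,0,-0.28],[0,0,0]],[[-0.2,0,-0.28],[0,0,0]],[[-0.2,0,-0.28],[0,0,0]]]'
python3 -c "
from h import *
import cv2
st()
im,d=get_image('scene');np.save('s3d.npy',d);cv2.imwrite('s3.png',im[:,:,::-1]);im=im[150:255,200:320,::-1]
cv2.imwrite('pics/s3.png',cv2.resize(im,None,fx=5,fy=5,interpolation=cv2.INTER_CUBIC))
p=camera_params('scene')
for th in(.6,.7,.785,.87,1.):
  print(th,[((proj(p,O+SR@[.062-.11*np.cos(th),y,.05+.11*np.sin(th)])[0]-[200,150]+.4)*5).round(0).tolist() for y in(-.052,.052)])
"
```

```text
time_s: 16.2
position: [0.543, 0.1063, 0.1213]
tool_rot: [[-0.984, 0.176, -0.001], [0.176, 0.984, -0.0], [0.001, -0.0, -1.0]]
ft_force: [0.1, -0.7, 0.5]
grip_width: 0.0
gripper_force: 0.0
16.2 stand [0.0101 0.002  0.1213] F stand [ 0.2 -0.7  0.5] w 0.0
time_s: 17.0
position: [0.6445, 0.0874, 0.2589]
tool_rot: [[-0.984, 0.177, -0.002], [0.177, 0.984, -0.0], [0.002, -0.001, -1.0]]
ft_force: [-1.8, 0.0, -0.9]
grip_width: -0.0001
gripper_force: 0.0
17.0 stand [ 1.134e-01 -2.000e-04  2.589e-01] F stand [-1.7 -0.3 -0.9] w -0.0001
0.6 [[189.0, 166.0], [317.0, 87.0]]
0.7 [[196.0, 163.0], [324.0, 84.0]]
0.785 [[202.0, 162.0], [331.0, 82.0]]
0.87 [[209.0, 162.0], [339.0, 82.0]]
1.0 [[221.0, 165.0], [351.0, 83.0]]
```

View pics/s3.png

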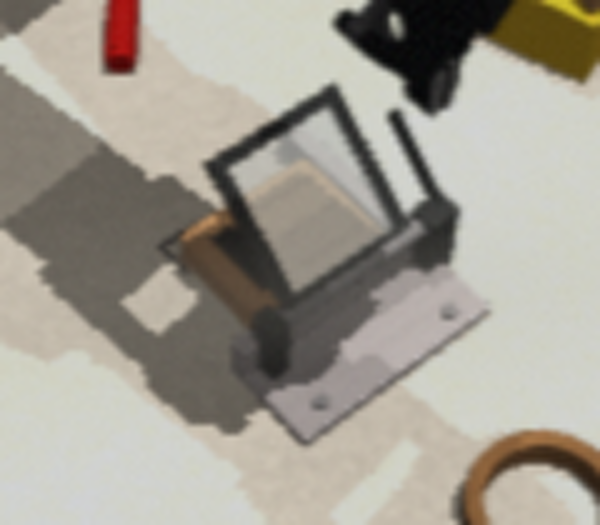

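The pane's free-edge corners are at about (208,163) and (335,87), which fits 0.8 rad or so. I'll check this against the bar and the depth image.

```bash
python3 -c "
from h import *
p=camera_params('scene')
c=lambda X:((proj(p,O+SR@X)[0]-[200,150]+.4)*5).round(0)
print('bar tip',c([.009,.079,.103]),'bar base',c([.062,.079,.05]),'stand foot corner',c([.119,-.085,.01]))
d=np.load('s3d.npy');v,u=np.mgrid[150:255,200:320];z=d[150:255,200:320]
X=np.stack([(u-p['K'][0,2])/p['K'][0,0]*z,(v-p['K'][1,2])/p['K'][1,1]*z,z],-1).reshape(-1,3)
X=((X-p['t'])@p['R']-O)@SR
m=(abs(X[:,1])<.048)&(X[:,2]>.07)&(X[:,2]<.15)&(X[:,0]<.06)&(X[:,0]>-.06)
P=X[m];print(len(P));q=np.polyfit(P[:,2],P[:,0],1);print('angle',np.arctan2(1,-q[0]),'at z.05 x',np.polyval(q,.05),'rms',np.std(P[:,0]-np.polyval(q,P[:,2])))
b=(X[:,1]>.07)&(X[:,1]<.09)&(X[:,2]>.065)&(X[:,2]<.11)&(X[:,0]<.06)&(X[:,0]>-.0)
P=X[b];print(len(P));q=np.polyfit(P[:,2],P[:,0],1);print('bar',np.arctan2(1,-q[0]))
"
```

```text
bar tip [386. 111.] bar base [435. 212.] stand foot corner [299. 440.]
726
angle 0.7517002737602798 at z.05 x 0.06584959356453601 rms 0.003090766546204998
53
bar 0.791709107934433
```

```bash
python3 -m handwheel '[[[0,0,0],[0,0,0]],[[0,0,0],[0,0,0]],[[0,0,0],[0,0,0]]]'; python3 -c "
from rig import *
print(close_job())"
```

```text
time_s: 17.35
position: [0.6411, 0.089, 0.262]
tool_rot: [[-0.984, 0.176, 0.0], [0.176, 0.984, 0.0], [-0.0, 0.0, -1.0]]
ft_force: [-0.6, -0.1, 0.2]
grip_width: 0.0
gripper_force: 0.0
the job is handed in; nothing more can be done
None
```

I handed the job in at about 17 s: the housing measured within about 2 mm of home against the fence and end stop, the pane stands at about 45° (0.75–0.8 rad measured), and the bench's other things were left alone; `close_job()` returned no verdict.

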